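# Sort out the mixed-up crucible lids

## Task

The lids of the three closed crucibles have been mixed up: put each lid back on the crucible of its own shape, centred and lined up so that it lies flat and covers the whole mouth. The dark setter plate is free for putting a lid aside: a lid must never be laid on the bare steel bench, and must be set down, not dropped. Leave the crucibles standing where they are and do not disturb the specimen case, the mortar or the jar.

Things in the scene. Friction and masses are not known exactly. Their poses are not given: they have to be found in the camera images.
- round_crucible: loose round alumina crucible (off-white ceramic), 84 mm across and 55 mm high, open mouth 72 mm across, wall 6 mm, about 0.5 kg. Origin: centre of its underside, z up; the flat rim is 55 mm above it. At the start it carries a lid that is not its own.
- square_crucible: loose square alumina crucible, 76 x 76 mm and 50 mm high, mouth 66 x 66 mm, wall 5 mm, about 0.45 kg. Origin: centre of its underside, x and y along its sides, z up; rim 50 mm above it. At the start it carries a lid that is not its own.
- oblong_crucible: loose oblong (rectangular) alumina crucible, 110 mm (along its x) x 60 mm (along its y) and 40 mm high, mouth 98 x 48 mm, wall 6 mm, about 0.45 kg. Origin: centre of its underside, z up; rim 40 mm above it. At the start it carries a lid that is not its own.
- round_lid: loose lid of the round crucible: flat alumina disc 90 mm across, 6 mm thick, with a round upright knob 18 mm across and 26 mm high above the disc (top 32 mm above the origin) in the middle. Origin: centre of its flat underside, z up. About 0.15 kg.
- square_lid: loose lid of the square crucible: flat alumina plate 82 x 82 mm, 6 mm thick; a bar grip stands on its middle, 36 mm long (along the lid's x), 12 mm thick (along its y) and 26 mm high above the plate (top 32 mm above the origin). Origin: centre of its flat underside, x and y along its sides, z up. It fits in any quarter turn. About 0.17 kg.
- oblong_lid: loose lid of the oblong crucible: flat alumina plate 116 mm (along its x) x 66 mm (along its y), 6 mm thick; a bar grip stands on its middle, 36 mm long (along the lid's x), 12 mm thick (along its y) and 26 mm high above the plate (top 32 mm above the origin). Origin: centre of its flat underside, z up. Its x goes along the crucible's x, either way round. About 0.19 kg.
- setter: dark grey silicon carbide setter (kiln) plate lying loose on the bench, 130 x 130 mm, 15 mm thick, about 0.75 kg, empty: the free spot. Origin: centre of its underside, x and y along its sides; its top is 15 mm above it.
- specimen_case: bystander: flat white specimen case with a grid of small dark pellets showing in its top, 95 x 130 mm, 17 mm high. Origin: centre of its underside.
- mortar: bystander: small brown-grey agate mortar, 80 mm across, 34 mm high. Origin: centre of its underside.
- sample_jar: bystander: amber glass jar with a white cap, 48 mm across, 60 mm high, standing upright. Origin: centre of its underside.
Things that resemble listed ones, but are neither listed nor needed, are in the scene too. What is shaped like the round_crucible but yellow is not meant.

How it is judged:
By the outcome, as a careful person would: the job done as asked, in the order asked, and still so for the second after the job is handed in, with the robot touching nothing.
It also fails if it takes over 109 s, if anything falls off the work surface, if the arm or the gripper's body presses on something with over 40 N, if the wrist force passes 120 N, or if a joint passes its speed limit or range.

## Robot

A 7-joint arm with a two-finger parallel gripper is mounted at the origin on the work surface. World frame = base frame: x ahead of the robot, y to its left, z up, the work surface at z = 0. Lengths are in m, angles in rad, forces in N, time in s.
With the tool pointing down it reaches from about 0.425 to 0.925 m from the base axis. Payload 6.8 kg.
Tool frame: the origin (TCP) lies at the very end of the fingers, on their centre line; the grasp point (between the pads) lies 19 mm behind it; z points along the fingers, y is the line along which they close (so a half turn about z gives the same grasp; the last joint's range is limited). The gripper opens to 85 mm and grips with 20 to 120 N. Pads are 22 mm wide; open, the fingers measure 114 mm over their backs; the gripper's body (76 mm by 85 mm) begins 54 mm behind the grasp point. The pads swing forward as they close: fully open they stand 13 mm farther back than shut.
Start: joints at [1.19, 0.477, 0.022, 1.555, -0.011, 1.109, -0.083], TCP at [0.182, -0.65, 0.231] pointing down, gripper open.
Joint ranges: [-2.96, 2.96], [-0.34, 2.1], [-1.41, 1.46], [0.24, 2.44], [-1.37, 4.51], [0.17, 1.92], [-2.96, 2.96]. Speed limits (rad/s): [2.39, 2.39, 3.14, 3.14, 3.14, 3.14, 3.14].

## Interface

Orientations are given as a unit quaternion [w, x, y, z].
In Python, from station import telemetry, viewer, job, search_frame, cut_out gives the robot as it stands. The module is installed in compiled form; this text tells all that it offers.
- The arm moves only by the shell command python3 -m crank 'ROWS' [FORCE]. ROWS is JSON, a list of rows, each an object with "delta_rot": the turn, a rotation vector about the tool's x, y, z in degrees, a list of three; "xyz": the shift along the tool's x, y, z in m, a list of three; "fingers": the gripper command: -1 is fully open, 1 is shut, values between are in proportion. In form: [{"delta_rot": [ax, ay, az], "xyz": [dx, dy, dz], "fingers": fingers}, ...]. A call has 1 to 10 rows; each row is the pose to reach, as a shift and turn from the pose commanded when the call began, along the tool's axes at that moment; what a row does not reach only later rows make up. A row lasts 1/10 s, in which the tool goes at most 50 mm and 8.59 degrees, less where a joint would pass 70% of its speed; a pose out of reach is approached as far as the arm can. A call with a gripper value outside its range is refused whole. The fingers move at their own pace and stop on an object; FORCE is the grip in N (left out, the last holds). Time passes only in rows, so rows that repeat a pose let the fingers close. It gives the time, the measured TCP pose, the force, the opening and the grip force at its end, in the units of the state.
- telemetry.get_obs(): the state, without advancing time (a new reading comes with each control period).
- viewer.read_camera(name): name is "side" or "top" or "wrist"; returns a dict with "img" (400x640x3 uint8, red, green, blue), "fx", "fy", "cx", "cy" (pixels), "origin" and "rotation" of the camera in the world. Camera axes: x right, y up, looking along -z (the intrinsics and any distortion apply to the point x, -y, -z); pixel columns grow to the right and rows downward; lengths in m; the calibration is good to about 2 mm. A picture is of the moment at which its call begins. There is no depth.
- job.hand_in(): hands the job in; it is judged then, once.
Trained networks look in the newest picture that a camera, given by its name, has taken for a name from the list of things; names that differ only in an ending like _2 or _b are one class to them, and where a whole thing is asked for, a point or a joint stands for the part that bears it (a point fixed in the world has none). Each returns a list of dicts, best first, with "score" (0 to 1); they miss things now and then, are a little off and sometimes report something else, mostly with a low value. They report only what shows in the picture. A call takes as long as a camera call. They do not tell look-alikes from the thing itself.
- search_frame(camera, thing): "pixel" ([column, row] in pixels, amid what is visible of it).
- cut_out(camera, thing): "pixels" (400x640 bool, what is visible of it) and "pixel" ([column, row] in pixels, amid what is visible of it).
The state is a dict: "t": time; "q": joint angles; "joint_vel": joint speeds; "joint_torque": joint torques, N m; "eef_pos": TCP position; "tool_rot": TCP orientation; "contact_force": force on the tool from outside, world axes, zero at the start; "torque": the same for the moment, N m; "gripper_width": opening from 0.0 (shut) to 1.0 (fully open); "grasp_force": force on a finger pad.
Only numpy, scipy, OpenCV 4.12 (cv2) and the standard library are available. Lean on these libraries where they do the work, as an engineer would, in place of code of your own. Each camera call takes 0.05 s, during which the arm holds its last target. There are 200 camera calls.

## Working session

There is one attempt and no reset: what is moved stays moved. The work goes in short steps, Python scripts to look and compute and a shell command to move; the robot and the scene stay as the last step left them, time stands still between calls to the robot, and variables do not carry over. Pictures are saved under pics/ and viewed, at most 14 in all, crops included, and the job is handed in when it is done.

```bash
mkdir -p pics; ls
python3 - <<'E'
from station import telemetry, viewer, search_frame
import cv2, numpy as np
o=telemetry.get_obs(); print({k:np.round(v,3) for k,v in o.items()})
for c in ["top","side","wrist"]:
    d=viewer.read_camera(c); cv2.imwrite(f"pics/{c}0.png",d["img"][...,::-1])
    print(c,{k:np.round(v,4).tolist() for k,v in d.items() if k!="img"})
    if c!="wrist":
        for t in ["round_crucible","square_crucible","oblong_crucible","round_lid","square_lid","oblong_lid","setter","specimen_case","mortar","sample_jar"]:
            print(c,t,[(np.round(r["pixel"]).tolist(),round(r["score"],2)) for r in search_frame(c,t)])
E
```

```text
pics
{'t': np.float64(0.0), 'q': array([ 1.19 ,  0.478,  0.022,  1.556, -0.011,  1.109, -0.083]), 'joint_vel': array([-0.001, -0.001, -0.001, -0.001,  0.001, -0.   ,  0.001]), 'joint_torque': array([ 1.0000e-03, -5.9645e+01,  1.6080e+00, -2.8120e+01,  1.2000e-02,
        9.0000e-03, -0.0000e+00]), 'eef_pos': array([ 0.182, -0.649,  0.23 ]), 'tool_rot': array([-0.001,  0.991,  0.136, -0.   ]), 'contact_force': array([ 0.124, -0.783, -0.441]), 'torque': array([-0.007,  0.001,  0.016]), 'grasp_force': np.float64(0.0), 'gripper_width': np.float64(1.002)}
top {'fx': 508.1212, 'fy': 508.1212, 'cx': 319.2506, 'cy': 205.9667, 'origin': [0.2206, -0.0123, 1.4519], 'rotation': [0.707, 0.0762, -0.0753, -0.6991]}
top round_crucible [([276.0, 271.0], 0.69), ([385.0, 284.0], 0.66)]
top square_crucible [([354.0, 151.0], 0.28)]
top oblong_crucible [([232.0, 232.0], 0.62)]
top round_lid [([282.0, 162.0], 0.94)]
top square_lid []
top oblong_lid [([315.0, 218.0], 0.65)]
top setter [([236.0, 221.0], 0.51)]
top specimen_case [([201.0, 169.0], 0.64), ([396.0, 226.0], 0.46), ([432.0, 176.0], 0.31)]
top mortar [([356.0, 150.0], 0.69)]
top sample_jar [([431.0, 179.0], 0.82)]
side {'fx': 432.1861, 'fy': 432.1861, 'cx': 319.7219, 'cy': 201.3069, 'origin': [0.2411, 0.973, 0.6958], 'rotation': [-0.1193, -0.0536, 0.4824, 0.8661]}
side round_crucible [([390.0, 188.0], 0.9), ([317.0, 224.0], 0.73), ([208.0, 296.0], 0.64)]
side square_crucible [([248.0, 235.0], 0.88)]
side oblong_crucible [([304.0, 280.0], 0.93)]
side round_lid [([250.0, 218.0], 0.76)]
side square_lid [([299.0, 259.0], 0.64)]
side oblong_lid [([322.0, 204.0], 0.57)]
side setter [([344.0, 185.0], 0.67)]
side specimen_case [([210.0, 295.0], 0.58)]
side mortar [([264.0, 184.0], 0.95)]
side sample_jar [([306.0, 158.0], 0.53)]
wrist {'fx': 334.9485, 'fy': 334.9485, 'cx': 321.1284, 'cy': 198.4293, 'origin': [0.249, -0.6323, 0.3733], 'rotation': [0.7889, -0.1108, 0.0839, -0.5986]}
```

View pics/top0.png

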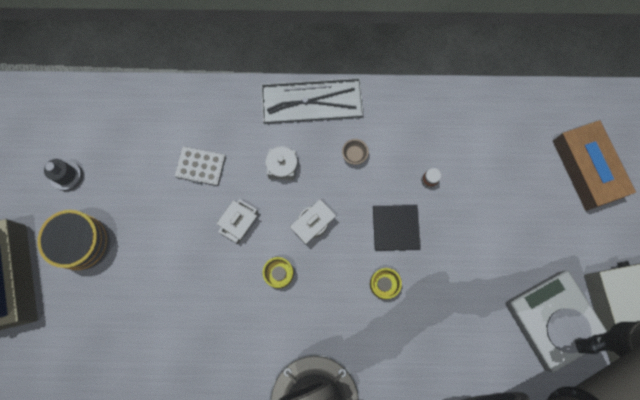

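View pics/side0.png

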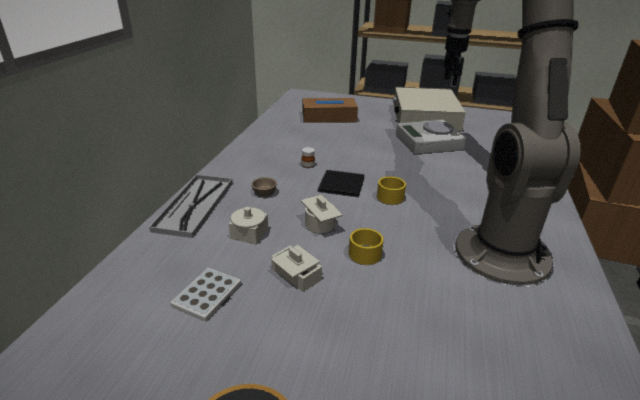

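The top picture shows the lidded pots at (282,162) (round lid), (315,220) (oblong lid) and (238,220) (square lid). The setter is at (396,228), and the yellow look-alikes are at (278,272) and (386,283). Candidates for round_crucible: the off-white pot under the oblong lid at top (315,220) / side (321,213), and the two yellow ones, which are excluded.

```bash
cat > h.py <<'E'
from station import telemetry, viewer, search_frame, cut_out
import cv2, numpy as np
from scipy.spatial.transform import Rotation as R
rot=lambda q: R.from_quat(np.roll(q,-1))
def world(d,px,z):
    v=rot(d["rotation"]).apply([(px[0]-d["cx"])/d["fx"],-(px[1]-d["cy"])/d["fy"],-1])
    o=np.array(d["origin"]); return o+v*(z-o[2])/v[2]
def proj(d,p):
    c=rot(d["rotation"]).inv().apply(np.atleast_2d(p)-d["origin"])
    return np.c_[d["cx"]+d["fx"]*c[:,0]/-c[:,2], d["cy"]+d["fy"]*c[:,1]/c[:,2]]
def go(pos,yaw=None,half=True):
    """shift in tool axes and turn to a tool-down pose with closing axis (tool y) at world angle yaw (deg)"""
    o=telemetry.get_obs(); r=rot(o["tool_rot"]); y=r.as_matrix()[:,1]
    cur=np.degrees(np.arctan2(y[1],y[0]))
    yaw=cur if yaw is None else cur+((yaw-cur+90)%180-90 if half else (yaw-cur+180)%360-180)
    a=np.radians(yaw); Y=np.array([np.cos(a),np.sin(a),0]); Z=np.array([0,0,-1.])
    T=R.from_matrix(np.c_[np.cross(Y,Z),Y,Z])
    print("t",round(o["t"],2),"pos",np.round(o["eef_pos"],4),"yaw",round(cur,2),"q7",round(o["q"][6],2))
    print("  xyz",np.round(r.inv().apply(np.array(pos)-o["eef_pos"]),4),"rot",np.round(np.degrees((r.inv()*T).as_rotvec()),2))
def snap(c,name=None):
    d=viewer.read_camera(c)
    if name: cv2.imwrite(f"pics/{name}.png",d["img"][...,::-1])
    return d
E
python3 - <<'E'
from h import *
d=snap("top")
for n,p,z in [("roundlid",(282,161),.08),("oblid",(315,220),.07),("sqlid",(238,219),.06),("setter",(396.5,228),.015),("case",(200,166),.017),("mortar",(356,152),.034),("jar",(432,176),.06),("yel1",(278,272),.05),("yel2",(386,283),.05)]:
    w=world(d,p,z); print(n,np.round(w,3),round(np.hypot(*w[:2]),3))
o=telemetry.get_obs(); print(rot(o["tool_rot"]).as_matrix().round(3))
w=viewer.read_camera("wrist"); T=rot(o["tool_rot"])
print("cam in tool",T.inv().apply(w["origin"]-o["eef_pos"]).round(3),(T.inv()*rot(w["rotation"])).as_matrix().round(3))
go([0.5,0.0,0.3],90)
E
```

```text
roundlid [0.648 0.098 0.08 ] 0.656
oblid [0.482 0.003 0.07 ] 0.482
sqlid [0.484 0.217 0.06 ] 0.531
setter [ 0.472 -0.231  0.015] 0.525
case [0.65  0.344 0.017] 0.735
mortar [ 0.692 -0.114  0.034] 0.702
jar [ 0.615 -0.328  0.06 ] 0.697
yel1 [0.339 0.103 0.05 ] 0.355
yel2 [ 0.313 -0.193  0.05 ] 0.368
[[ 0.963  0.269  0.   ]
 [ 0.269 -0.963 -0.   ]
 [ 0.     0.    -1.   ]]
cam in tool [ 0.069  0.001 -0.142] [[-0.     0.961  0.275]
 [ 1.     0.    -0.   ]
 [-0.     0.275 -0.961]]
t 1.25 pos [ 0.1818 -0.65    0.2313] yaw -74.37 q7 -0.08
  xyz [ 0.4815 -0.5403 -0.0687] rot [-0.    0.   15.63]
```

```bash
python3 -m crank '[{"delta_rot":[0,0,0],"xyz":[0,0,-0.1],"fingers":-1},{"delta_rot":[0,0,0],"xyz":[0,0,-0.1],"fingers":-1},{"delta_rot":[0,0,15.6],"xyz":[0.5,-0.617,-0.1],"fingers":-1},{"delta_rot":[0,0,15.6],"xyz":[0.5,-0.617,-0.1],"fingers":-1},{"delta_rot":[0,0,15.6],"xyz":[0.5,-0.617,-0.1],"fingers":-1},{"delta_rot":[0,0,15.6],"xyz":[0.5,-0.617,-0.1],"fingers":-1},{"delta_rot":[0,0,15.6],"xyz":[0.5,-0.617,-0.1],"fingers":-1},{"delta_rot":[0,0,15.6],"xyz":[0.5,-0.617,-0.1],"fingers":-1},{"delta_rot":[0,0,15.6],"xyz":[0.5,-0.617,-0.1],"fingers":-1},{"delta_rot":[0,0,15.6],"xyz":[0.5,-0.617,-0.1],"fingers":-1}]'; python3 -c "
from h import *
go([0.49,0.06,0.33],-90)"
```

```text
t: 2.25
eef_pos: [0.3411, -0.281, 0.3317]
tool_rot: [0.0, 1.0, 0.0, 0.0]
contact_force: [1.7, -0.4, 0.4]
gripper_width: 0.999
grasp_force: 0.0
t 2.25 pos [ 0.3411 -0.281   0.3317] yaw -89.98 q7 -1.02
  xyz [ 0.149  -0.3409  0.0015] rot [ 0.05 -0.04  0.02]
```

```bash
python3 -m crank '[{"delta_rot":[0,0,0],"xyz":[0.15,-0.34,0],"fingers":-1},{"delta_rot":[0,0,0],"xyz":[0.15,-0.34,0],"fingers":-1},{"delta_rot":[0,0,0],"xyz":[0.15,-0.34,0],"fingers":-1},{"delta_rot":[0,0,0],"xyz":[0.15,-0.34,0],"fingers":-1},{"delta_rot":[0,0,0],"xyz":[0.15,-0.34,0],"fingers":-1},{"delta_rot":[0,0,0],"xyz":[0.15,-0.34,0],"fingers":-1},{"delta_rot":[0,0,0],"xyz":[0.15,-0.34,0],"fingers":-1},{"delta_rot":[0,0,0],"xyz":[0.15,-0.34,0],"fingers":-1},{"delta_rot":[0,0,0],"xyz":[0.15,-0.34,0],"fingers":-1},{"delta_rot":[0,0,0],"xyz":[0.15,-0.34,0],"fingers":-1}]'; python3 -c "
from h import *
d=snap('wrist','w1'); np.savez('w1',**d)
for t in ['round_lid','square_lid','oblong_lid','round_crucible','square_crucible','oblong_crucible','setter']:
    print(t,[(np.round(r['pixel']).tolist(),round(r['score'],2),int(r['pixels'].sum())) for r in cut_out('wrist',t)])"
```

```text
t: 3.25
eef_pos: [0.4904, 0.0568, 0.3311]
tool_rot: [0.0, 1.0, 0.001, -0.0]
contact_force: [-0.3, -0.3, -0.4]
gripper_width: 1.002
grasp_force: 0.0
round_lid [([279.0, 25.0], 0.67, 3752)]
square_lid [([192.0, 164.0], 0.9, 4032), ([621.0, 57.0], 0.27, 1323)]
oblong_lid [([357.0, 167.0], 0.65, 4871)]
round_crucible [([342.0, 144.0], 0.78, 560), ([498.0, 272.0], 0.65, 2809)]
square_crucible [([299.0, 52.0], 0.81, 394)]
oblong_crucible [([207.0, 132.0], 0.87, 1263)]
setter [([525.0, 159.0], 0.95, 9124)]
```

View pics/w1.png

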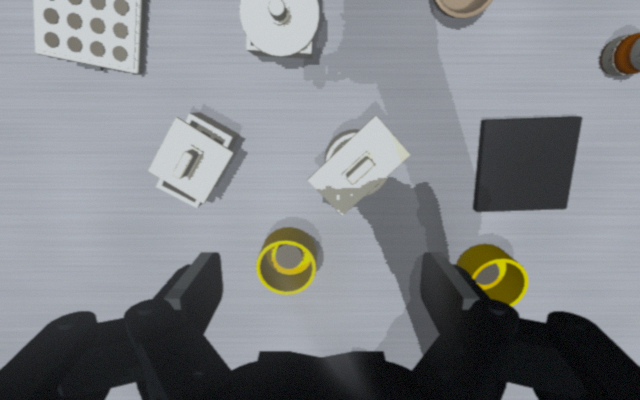

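The wrist picture shows the oblong lid at (358,166) on the off-white round crucible, the square lid at (192,164) on the oblong crucible, the round lid at (280,20) on the square crucible, and the setter at (527,163). The yellow decoys at (288,262) and (495,280) stay untouched.

```bash
cat >> h.py <<'E'
def rect(m,d,z):
    """least-area rectangle of a mask on the plane z: centre, sizes, angle of long side"""
    m=m.astype(np.uint8); c=max(cv2.findContours(m,cv2.RETR_EXTERNAL,cv2.CHAIN_APPROX_NONE)[0],key=cv2.contourArea)[:,0]
    p=np.array([world(d,q,z)[:2] for q in c]).astype(np.float32)*1000
    b=cv2.boxPoints(cv2.minAreaRect(p)); e=[b[1]-b[0],b[2]-b[1]]; L=[np.linalg.norm(v) for v in e]; l=e[int(np.argmax(L))]
    return b.mean(0).round(1),np.sort(np.round(L,1))[::-1],round(float(np.degrees(np.arctan2(l[1],l[0])))%180,1)
E
python3 - <<'E'
from h import *
d=snap('wrist'); big=np.zeros((400,640,3),np.uint8)
for t,z in [('square_lid',.046),('oblong_lid',.061),('setter',.015)]:
    r=cut_out('wrist',t)[0]; print(t,rect(r['pixels'],d,z))
im=d['img'][90:235,130:430,::-1].copy()
for t,col in [('oblong_lid',(0,0,255)),('square_lid',(0,0,255)),('round_crucible',(0,200,0)),('oblong_crucible',(255,0,0))]:
    m=cut_out('wrist',t)[0]['pixels'].astype(np.uint8)[90:235,130:430]
    cv2.drawContours(im,cv2.findContours(m,cv2.RETR_EXTERNAL,cv2.CHAIN_APPROX_NONE)[0],-1,col,1)
cv2.imwrite('pics/c1.png',cv2.resize(im,None,fx=2.6,fy=2.6,interpolation=cv2.INTER_NEAREST))
E
```

```text
square_lid (array([487.1, 223.3], dtype=float32), array([84.2, 82.5], dtype=float32), 147.2)
oblong_lid (array([482.6,   8.9], dtype=float32), array([115. ,  66.6], dtype=float32), 133.7)
setter (array([ 476. , -226.9], dtype=float32), array([136.9, 133. ], dtype=float32), 92.1)
```

View pics/c1.png

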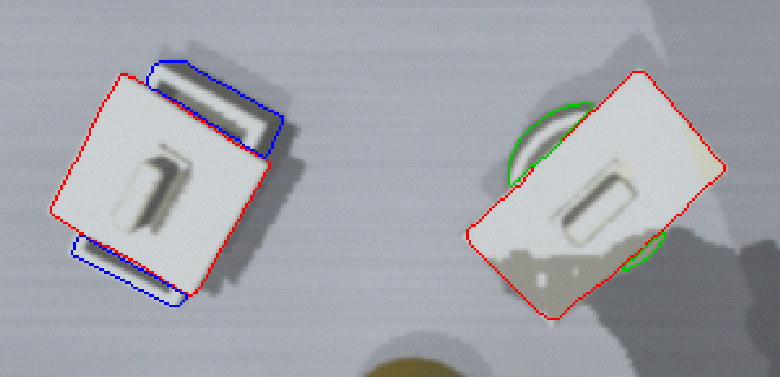

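```bash
python3 -c "
from h import *
go([0.4826,0.0089,0.064],43.7)"
```

```text
t 4.05 pos [0.4905 0.0572 0.3313] yaw -89.97 q7 -1.89
  xyz [-0.0079  0.0483  0.2673] rot [ 0.    0.   46.33]
```

```bash
python3 -m crank '[{"delta_rot":[0,0,46.3],"xyz":[-0.008,0.048,0.20],"fingers":-1},{"delta_rot":[0,0,46.3],"xyz":[-0.008,0.048,0.20],"fingers":-1},{"delta_rot":[0,0,46.3],"xyz":[-0.008,0.048,0.20],"fingers":-1},{"delta_rot":[0,0,46.3],"xyz":[-0.008,0.048,0.20],"fingers":-1},{"delta_rot":[0,0,46.3],"xyz":[-0.008,0.048,0.20],"fingers":-1},{"delta_rot":[0,0,46.3],"xyz":[-0.008,0.048,0.20],"fingers":-1},{"delta_rot":[0,0,46.3],"xyz":[-0.008,0.048,0.20],"fingers":-1},{"delta_rot":[0,0,46.3],"xyz":[-0.008,0.048,0.20],"fingers":-1},{"delta_rot":[0,0,46.3],"xyz":[-0.008,0.048,0.20],"fingers":-1}]' 30; python3 -c "
from h import *
d=snap('wrist','w2')
for t,z in [('oblong_lid',.061)]: print(rect(cut_out('wrist',t)[0]['pixels'],d,z))
go([0.4826,0.0089,0.064],43.7)"
```

```text
t: 4.95
eef_pos: [0.483, 0.0093, 0.1318]
tool_rot: [-0.0, 0.92, -0.392, 0.0]
contact_force: [-0.4, -0.1, 0.8]
gripper_width: 0.998
grasp_force: 0.0
(array([482.5,   8.8], dtype=float32), array([115.4,  66.3], dtype=float32), 133.8)
t 5.05 pos [0.4828 0.0092 0.1317] yaw -136.22 q7 -2.7
  xyz [0.     0.0004 0.0677] rot [-0.04 -0.03  0.08]
```

View pics/w2.png

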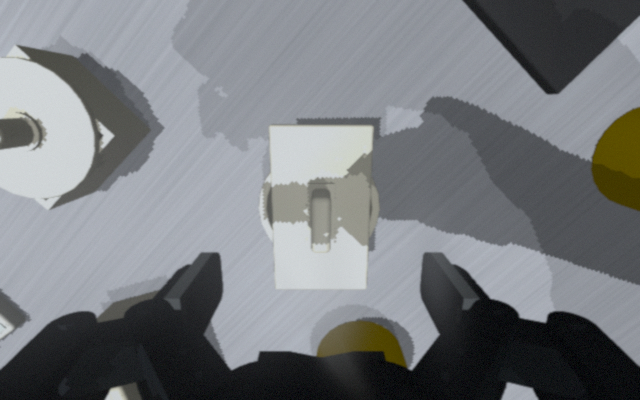

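The lid is centred at (320,205) between the fingers and squarely aligned. Both measurements agree.

```bash
python3 -m crank '[{"delta_rot":[0,0,0],"xyz":[0,0,0.04],"fingers":-1},{"delta_rot":[0,0,0],"xyz":[0,0,0.06],"fingers":-1},{"delta_rot":[0,0,0],"xyz":[0,0,0.067],"fingers":-0.3},{"delta_rot":[0,0,0],"xyz":[0,0,0.067],"fingers":0.3},{"delta_rot":[0,0,0],"xyz":[0,0,0.067],"fingers":1},{"delta_rot":[0,0,0],"xyz":[0,0,0.067],"fingers":1},{"delta_rot":[0,0,0],"xyz":[0,0,0.067],"fingers":1},{"delta_rot":[0,0,0],"xyz":[0,0,0.067],"fingers":1},{"delta_rot":[0,0,0],"xyz":[0,0,0.067],"fingers":1},{"delta_rot":[0,0,0],"xyz":[0,0,0.067],"fingers":1}]' 40
```

```text
t: 6.05
eef_pos: [0.4836, 0.0094, 0.0653]
tool_rot: [-0.0, 0.92, -0.393, 0.001]
contact_force: [-0.3, 0.5, 6.6]
gripper_width: 0.13
grasp_force: 42.3
```

```bash
python3 -m crank '[{"delta_rot":[0,0,0],"xyz":[0,0,-0.01],"fingers":1},{"delta_rot":[0,0,0],"xyz":[0,0,-0.04],"fingers":1},{"delta_rot":[0,0,0],"xyz":[0,0,-0.08],"fingers":1},{"delta_rot":[0,0,0],"xyz":[0,0,-0.12],"fingers":1},{"delta_rot":[0,0,0],"xyz":[0,0,-0.12],"fingers":1}]'; python3 -c "
from h import *
d=snap('wrist','w3'); np.savez('w3',**d)
for t in ['round_crucible','oblong_lid']:
  for r in cut_out('wrist',t)[:3]: print(t,r['pixel'],round(r['score'],2),rect(r['pixels'],d,.055))
go([0.475,-0.227,0.15],0)"
```

```text
t: 6.55
eef_pos: [0.4855, 0.0096, 0.1896]
tool_rot: [-0.002, 0.92, -0.393, 0.004]
contact_force: [0.5, -0.9, -2.2]
gripper_width: 0.133
grasp_force: 41.0
round_crucible [603.5, 153.9] 0.7 (array([ 337.9, -164.5], dtype=float32), array([92.6, 70.7], dtype=float32), 147.9)
oblong_lid [318.9, 208.2] 0.91 (array([443.2,  53.4], dtype=float32), array([216.9, 124.4], dtype=float32), 133.8)
t 6.7 pos [0.4816 0.0088 0.1839] yaw -136.29 q7 -2.66
  xyz [0.1658 0.1677 0.034 ] rot [ 0.07 -0.   43.71]
```

View pics/w3.png

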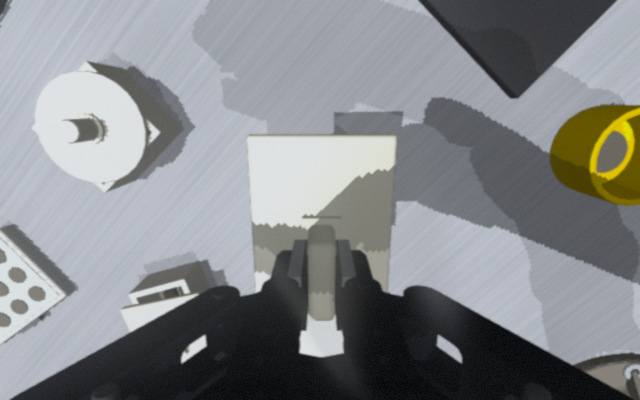

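```bash
python3 -c "
from h import *
go([0.475,-0.229,0.15],-88,False)"
```

```text
t 6.7 pos [0.4816 0.0088 0.1839] yaw -136.29 q7 -2.66
  xyz [0.1673 0.1691 0.034 ] rot [  0.05   0.05 -48.29]
```

```bash
python3 -m crank '[{"delta_rot":[0,0,-48.3],"xyz":[0.167,0.169,0],"fingers":1},{"delta_rot":[0,0,-48.3],"xyz":[0.167,0.169,0],"fingers":1},{"delta_rot":[0,0,-48.3],"xyz":[0.167,0.169,0],"fingers":1},{"delta_rot":[0,0,-48.3],"xyz":[0.167,0.169,0],"fingers":1},{"delta_rot":[0,0,-48.3],"xyz":[0.167,0.169,0],"fingers":1},{"delta_rot":[0,0,-48.3],"xyz":[0.167,0.169,0.1],"fingers":1},{"delta_rot":[0,0,-48.3],"xyz":[0.167,0.169,0.1],"fingers":1},{"delta_rot":[0,0,-48.3],"xyz":[0.167,0.169,0.1],"fingers":1},{"delta_rot":[0,0,-48.3],"xyz":[0.167,0.169,0.1],"fingers":1},{"delta_rot":[0,0,-48.3],"xyz":[0.167,0.169,0.1],"fingers":1}]'; python3 -c "
from h import *
d=snap('wrist','w4')
go([0.475,-0.229,0.0255],-88)
r=cut_out('top','setter') if snap('top') else 0
d=snap('top')
for t,z in [('setter',.015),('oblong_lid',.07)]:
  for r in cut_out('top',t)[:1]: print(t,r['score'],rect(r['pixels'],d,z))"
```

```text
t: 7.7
eef_pos: [0.4772, -0.2278, 0.0859]
tool_rot: [0.0, 1.0, 0.018, 0.001]
contact_force: [0.1, -0.8, -1.5]
gripper_width: 0.129
grasp_force: 41.0
t 7.75 pos [ 0.4776 -0.228   0.0864] yaw -87.93 q7 -1.45
  xyz [-0.0028  0.0009  0.0609] rot [ 0.08 -0.19  0.07]
setter 0.65 (array([ 474. , -216.8], dtype=float32), array([131.6, 105.4], dtype=float32), 1.4)
oblong_lid 0.55 (array([ 446.9, -228.6], dtype=float32), array([59.7, 52.9], dtype=float32), 90.6)
```

View pics/w4.png

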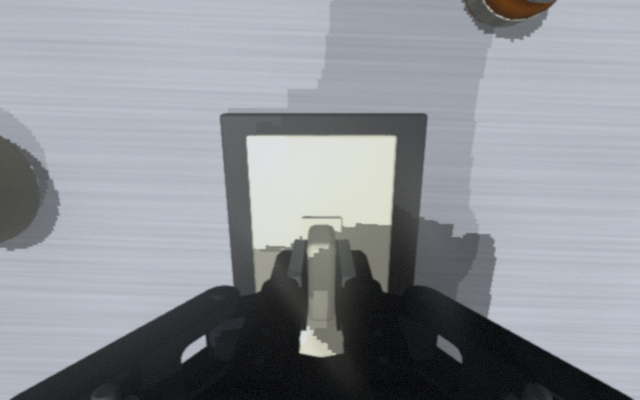

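The lid hangs over the setter, whose far edge runs (220,114) to (427,114), and is parallel with it. Lowering.

```bash
python3 -m crank '[{"delta_rot":[0,0,0],"xyz":[-0.0025,0.001,0.03],"fingers":1},{"delta_rot":[0,0,0],"xyz":[-0.0025,0.001,0.05],"fingers":1},{"delta_rot":[0,0,0],"xyz":[-0.0025,0.001,0.056],"fingers":1},{"delta_rot":[0,0,0],"xyz":[-0.0025,0.001,0.059],"fingers":1},{"delta_rot":[0,0,0],"xyz":[-0.0025,0.001,0.061],"fingers":1},{"delta_rot":[0,0,0],"xyz":[-0.0025,0.001,0.061],"fingers":1},{"delta_rot":[0,0,0],"xyz":[-0.0025,0.001,0.061],"fingers":1}]'
```

```text
t: 8.7
eef_pos: [0.4734, -0.2293, 0.0253]
tool_rot: [0.0, 1.0, 0.018, -0.0]
contact_force: [-5.7, 3.1, 11.1]
gripper_width: 0.132
grasp_force: 42.9
```

```bash
python3 -m crank '[{"delta_rot":[0,0,0],"xyz":[0,0,0],"fingers":0.4},{"delta_rot":[0,0,0],"xyz":[0,0,0],"fingers":0.2},{"delta_rot":[0,0,0],"xyz":[0,0,0],"fingers":0.2},{"delta_rot":[0,0,0],"xyz":[0,0,-0.03],"fingers":0},{"delta_rot":[0,0,0],"xyz":[0,0,-0.08],"fingers":-1},{"delta_rot":[0,0,0],"xyz":[0,0,-0.13],"fingers":-1},{"delta_rot":[0,0,0],"xyz":[0,0,-0.18],"fingers":-1},{"delta_rot":[0,0,0],"xyz":[0,0,-0.23],"fingers":-1},{"delta_rot":[0,0,0],"xyz":[0,0,-0.23],"fingers":-1}]'; python3 -c "
from h import *
d=snap('wrist','w5')
for t,z in [('setter',.015),('oblong_lid',.021)]:
  for r in cut_out('wrist',t)[:1]: print(t,r['score'],rect(r['pixels'],d,z))
go([0.56,0.05,0.33],-90)"
```

```text
t: 9.6
eef_pos: [0.4775, -0.2306, 0.2608]
tool_rot: [0.003, 1.0, 0.018, 0.006]
contact_force: [0.9, 0.1, 0.4]
gripper_width: 0.999
grasp_force: 0.0
setter 0.74 (array([ 476.5, -230.8], dtype=float32), array([129.3, 129.2], dtype=float32), 2.0)
oblong_lid 0.88 (array([ 471.7, -231. ], dtype=float32), array([115.2,  65.5], dtype=float32), 2.1)
t 9.75 pos [ 0.473  -0.2295  0.253 ] yaw -87.98 q7 -1.32
  xyz [ 0.0967 -0.2762 -0.0771] rot [0.02 0.01 2.02]
```

```bash
python3 -m crank '[{"delta_rot":[0,0,2],"xyz":[0.097,-0.276,-0.077],"fingers":-1},{"delta_rot":[0,0,2],"xyz":[0.097,-0.276,-0.077],"fingers":-1},{"delta_rot":[0,0,2],"xyz":[0.097,-0.276,-0.077],"fingers":-1},{"delta_rot":[0,0,2],"xyz":[0.097,-0.276,-0.077],"fingers":-1},{"delta_rot":[0,0,2],"xyz":[0.097,-0.276,-0.077],"fingers":-1},{"delta_rot":[0,0,2],"xyz":[0.097,-0.276,-0.077],"fingers":-1},{"delta_rot":[0,0,2],"xyz":[0.097,-0.276,-0.077],"fingers":-1},{"delta_rot":[0,0,2],"xyz":[0.097,-0.276,-0.077],"fingers":-1},{"delta_rot":[0,0,2],"xyz":[0.097,-0.276,-0.077],"fingers":-1},{"delta_rot":[0,0,2],"xyz":[0.097,-0.276,-0.077],"fingers":-1}]'
cat >> h.py <<'E'
def circ(m,d,z):
    c=max(cv2.findContours(m.astype(np.uint8),cv2.RETR_EXTERNAL,cv2.CHAIN_APPROX_NONE)[0],key=cv2.contourArea)[:,0]
    p=np.array([world(d,q,z)[:2] for q in c]).astype(np.float32)*1000
    return np.round(cv2.fitEllipse(p)[0],1),np.round(cv2.fitEllipse(p)[1],1),rect(m,d,z)[1]
E
python3 -c "
from h import *
d=snap('wrist','w6'); np.savez('w6',**d)
for t,z in [('round_lid',.056),('round_crucible',.055)]:
  for r in cut_out('wrist',t)[:3]: print(t,np.round(r['pixel']),round(r['score'],2),circ(r['pixels'],d,z))
go([0.6,0.1,0.1])"
```

```text
t: 10.75
eef_pos: [0.56, 0.0476, 0.329]
tool_rot: [0.0, 1.0, -0.001, -0.001]
contact_force: [-0.0, -0.1, -0.5]
gripper_width: 0.999
grasp_force: 0.0
round_lid [273.  76.] 0.82 (array([656.4, 102.4]), array([87.6, 89.1]), array([89., 88.], dtype=float32))
round_lid [189. 211.] 0.39 (array([491.1, 218.6]), array([91.7, 92.8]), array([80.6, 80.4], dtype=float32))
round_crucible [347. 212.] 0.83 (array([489.1,  10.5]), array([81.6, 95.9]), array([95.2, 81.6], dtype=float32))
round_crucible [285. 303.] 0.71 (array([353.5, 101.2]), array([ 82.2, 110.8]), array([108.4,  82.1], dtype=float32))
t 10.9 pos [0.5603 0.0484 0.3299] yaw -90.09 q7 -1.92
  xyz [ 0.0397 -0.0518  0.2298] rot [ 0.03  0.04 -0.  ]
```

View pics/w6.png

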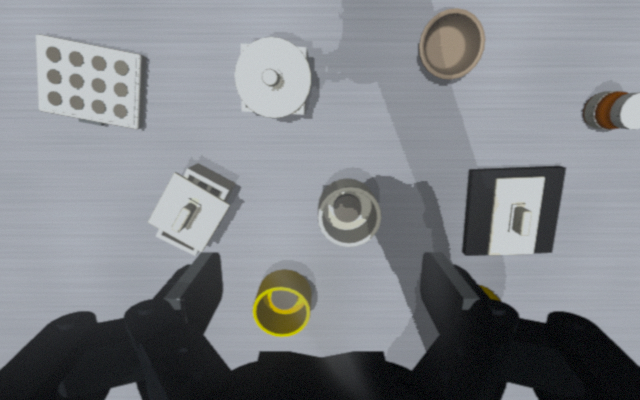

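```bash
cat >> h.py <<'E'
from scipy.optimize import least_squares
def rim(m,d,z,rad,side=0.4):
    """centre of a circle of known radius through the near (camera-low) part of a mask outline"""
    c=max(cv2.findContours(m.astype(np.uint8),cv2.RETR_EXTERNAL,cv2.CHAIN_APPROX_NONE)[0],key=cv2.contourArea)[:,0]
    c=c[c[:,1]>c[:,1].min()+side*np.ptp(c[:,1])]
    p=np.array([world(d,q,z)[:2] for q in c])*1000
    s=least_squares(lambda v:np.hypot(*(p-v[:2]).T)-v[2],[*p.mean(0),rad],loss="soft_l1")
    s2=least_squares(lambda v:np.hypot(*(p-v).T)-rad,p.mean(0),loss="soft_l1")
    return s.x.round(1),s2.x.round(1)
E
python3 -c "
from h import *
d=snap('wrist')
r=cut_out('wrist','round_crucible')[0]; print(np.round(r['pixel']))
for s in (.4,.5,.6): print(rim(r['pixels'],d,.055,42,s))
go([0.6564,0.1024,0.060],-90)"
```

```text
[350. 211.]
(array([485.4,   9.4,  41. ]), array([486.7,   9.5]))
(array([485.5,   9.4,  41. ]), array([486.7,   9.4]))
(array([485.7,   9.4,  41.2]), array([486.7,   9.4]))
t 11.0 pos [0.5604 0.049  0.3302] yaw -90.04 q7 -1.92
  xyz [ 0.096  -0.0535  0.2702] rot [ 0.02  0.01 -0.04]
```

The round crucible now stands open and undisturbed at (350,213). The round lid's knob is at (270,76), and the oblong lid lies flat inside the setter at (520,215). Next I pick up the round lid.

```bash
python3 -m crank '[{"delta_rot":[0,0,0],"xyz":[0.096,-0.0535,0.1],"fingers":-1},{"delta_rot":[0,0,0],"xyz":[0.096,-0.0535,0.15],"fingers":-1},{"delta_rot":[0,0,0],"xyz":[0.096,-0.0535,0.2],"fingers":-1},{"delta_rot":[0,0,0],"xyz":[0.096,-0.0535,0.2],"fingers":-1},{"delta_rot":[0,0,0],"xyz":[0.096,-0.0535,0.2],"fingers":-1},{"delta_rot":[0,0,0],"xyz":[0.096,-0.0535,0.2],"fingers":-1},{"delta_rot":[0,0,0],"xyz":[0.096,-0.0535,0.2],"fingers":-1}]'; python3 -c "
from h import *
d=snap('wrist'); r=cut_out('wrist','round_lid')[0]; print(np.round(r['pixel']),circ(r['pixels'],d,.056),rim(r['pixels'],d,.056,45))
go([0.6564,0.1024,0.060],-90)"
```

```text
t: 11.7
eef_pos: [0.6565, 0.1033, 0.1306]
tool_rot: [-0.0, 1.0, 0.0, -0.0]
contact_force: [-0.3, -0.2, 0.7]
gripper_width: 0.995
grasp_force: 0.0Traceback (most recent call last):
  File "<string>", line 3, in <module>
    d=snap('wrist'); r=cut_out('wrist','round_lid')[0]; print(np.round(r['pixel']),circ(r['pixels'],d,.056),rim(r['pixels'],d,.056,45))
                       ~~~~~~~~~~~~~~~~~~~~~~~~~~~~^^^
IndexError: list index out of range
```

```bash
python3 -m crank '[{"delta_rot":[0,0,0],"xyz":[0,0,0.04],"fingers":-1},{"delta_rot":[0,0,0],"xyz":[0,0,0.06],"fingers":-1},{"delta_rot":[0,0,0],"xyz":[0,0,0.07],"fingers":-0.3},{"delta_rot":[0,0,0],"xyz":[0,0,0.07],"fingers":0.3},{"delta_rot":[0,0,0],"xyz":[0,0,0.07],"fingers":1},{"delta_rot":[0,0,0],"xyz":[0,0,0.07],"fingers":1},{"delta_rot":[0,0,0],"xyz":[0,0,0.07],"fingers":1},{"delta_rot":[0,0,0],"xyz":[0,0,0.07],"fingers":1},{"delta_rot":[0,0,0],"xyz":[0,0,0.07],"fingers":1},{"delta_rot":[0,0,0],"xyz":[0,0,0.07],"fingers":1}]' 50
```

```text
t: 12.8
eef_pos: [0.6577, 0.1037, 0.0622]
tool_rot: [-0.0, 1.0, 0.0, 0.001]
contact_force: [-1.4, -0.4, 7.4]
gripper_width: 0.186
grasp_force: 48.8
```

```bash
python3 -m crank '[{"delta_rot":[0,0,0],"xyz":[0,0,-0.01],"fingers":1},{"delta_rot":[0,0,0],"xyz":[0,0,-0.04],"fingers":1},{"delta_rot":[0,0,0],"xyz":[0,0,-0.08],"fingers":1},{"delta_rot":[0,0,0],"xyz":[0,0,-0.1],"fingers":1},{"delta_rot":[0,0,0],"xyz":[0,0,-0.1],"fingers":1}]'; python3 -c "
from h import *
d=snap('wrist','w7'); o=telemetry.get_obs(); print(o['gripper_width'],o['grasp_force'])
r=cut_out('wrist','round_lid')
for a in r[:1]: print(np.round(a['pixel']),rim(a['pixels'],d,o['eef_pos'][2]-.005,45,0))
go([0.486,0.0095,0.16],-90)"
```

```text
t: 13.3
eef_pos: [0.6586, 0.1042, 0.1646]
tool_rot: [-0.001, 1.0, 0.0, 0.003]
contact_force: [-0.3, 0.6, -1.7]
gripper_width: 0.185
grasp_force: 48.8
0.18680650787499745 48.84718358516693
[322. 228.] (array([665. , 103. ,  39.2]), array([659.3, 102.9]))
t 13.4 pos [0.6563 0.1031 0.1603] yaw -89.98 q7 -2.1
  xyz [-0.1703  0.0935  0.0003] rot [ 0.02 -0.01  0.02]
```

View pics/w7.png

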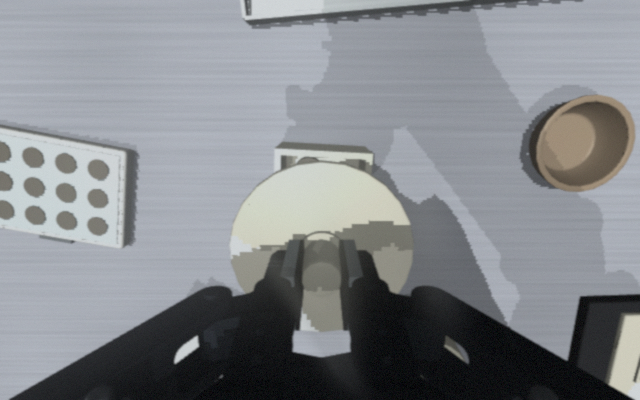

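The round lid hangs level in the fingers, with its far edge at (322,163). The square crucible below is still in place. I check the lid's offset from the TCP along x.

```bash
python3 -c "
from h import *
d=snap('wrist'); o=telemetry.get_obs(); z=o['eef_pos'][2]-.0055
print(world(d,(322,162.5),z)-o['eef_pos'], world(d,(231,240),z)-o['eef_pos'],world(d,(413,240),z)-o['eef_pos'])
go([0.486,0.0095,0.16],-90)"
```

```text
[ 0.04454518 -0.00121158 -0.0055    ] [ 0.00714635  0.04225724 -0.0055    ] [ 0.0071393  -0.04478312 -0.0055    ]
t 13.45 pos [0.6557 0.1029 0.1592] yaw -89.97 q7 -2.1
  xyz [-0.1697  0.0933 -0.0004] rot [0.04 0.1  0.03]
```

```bash
python3 -m crank '[{"delta_rot":[0,0,0],"xyz":[-0.17,0.0924,0],"fingers":1},{"delta_rot":[0,0,0],"xyz":[-0.17,0.0924,0],"fingers":1},{"delta_rot":[0,0,0],"xyz":[-0.17,0.0924,0],"fingers":1},{"delta_rot":[0,0,0],"xyz":[-0.17,0.0924,0],"fingers":1},{"delta_rot":[0,0,0],"xyz":[-0.17,0.0924,0.04],"fingers":1},{"delta_rot":[0,0,0],"xyz":[-0.17,0.0924,0.06],"fingers":1},{"delta_rot":[0,0,0],"xyz":[-0.17,0.0924,0.06],"fingers":1},{"delta_rot":[0,0,0],"xyz":[-0.17,0.0924,0.06],"fingers":1}]'; python3 -c "
from h import *
d=snap('wrist','w8')
for a in cut_out('wrist','round_crucible')[:3]: print(np.round(a['pixel']),a['score'])
go([0.486,0.0105,0.067],-90)"
```

```text
t: 14.25
eef_pos: [0.486, 0.0111, 0.0998]
tool_rot: [-0.0, 1.0, 0.0, -0.001]
contact_force: [0.9, -0.0, -1.4]
gripper_width: 0.184
grasp_force: 49.1
[325. 157.] 0.96
[185. 347.] 0.79
[588. 364.] 0.64
t 14.35 pos [0.4873 0.0114 0.1009] yaw -89.94 q7 -2.03
  xyz [-0.0013  0.0009  0.0339] rot [-0.03 -0.05  0.06]
```

View pics/w8.png

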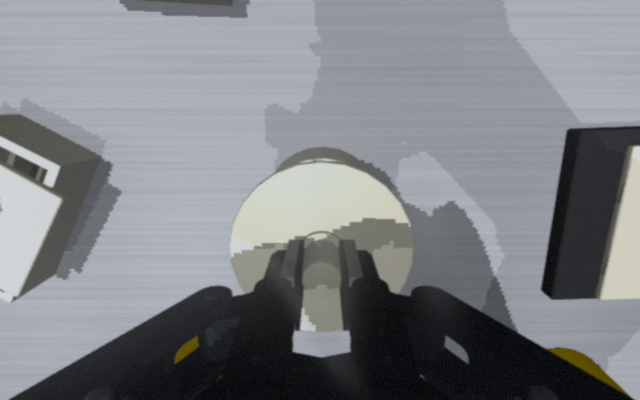

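The lid is above the crucible, whose visible far arc is symmetric about column ~322. Lowering it.

```bash
python3 -m crank '[{"delta_rot":[0,0,0],"xyz":[-0.001,0.001,0.02],"fingers":1},{"delta_rot":[0,0,0],"xyz":[-0.001,0.001,0.028],"fingers":1},{"delta_rot":[0,0,0],"xyz":[-0.001,0.001,0.031],"fingers":1},{"delta_rot":[0,0,0],"xyz":[-0.001,0.001,0.034],"fingers":1},{"delta_rot":[0,0,0],"xyz":[-0.001,0.001,0.034],"fingers":1},{"delta_rot":[0,0,0],"xyz":[-0.001,0.001,0.034],"fingers":1},{"delta_rot":[0,0,0],"xyz":[-0.001,0.001,0.034],"fingers":1}]'
```

```text
t: 15.05
eef_pos: [0.4859, 0.0101, 0.0671]
tool_rot: [0.0, 1.0, 0.0, 0.0]
contact_force: [-2.4, 0.4, 5.6]
gripper_width: 0.186
grasp_force: 49.8
```

```bash
python3 -m crank '[{"delta_rot":[0,0,0],"xyz":[0,0,0],"fingers":0.4},{"delta_rot":[0,0,0],"xyz":[0,0,0],"fingers":0.2},{"delta_rot":[0,0,0],"xyz":[0,0,0],"fingers":0.2},{"delta_rot":[0,0,0],"xyz":[0,0,-0.03],"fingers":0},{"delta_rot":[0,0,0],"xyz":[0,0,-0.08],"fingers":-1},{"delta_rot":[0,0,0],"xyz":[0.04,-0.06,-0.26],"fingers":-1},{"delta_rot":[0,0,0],"xyz":[0.04,-0.06,-0.26],"fingers":-1},{"delta_rot":[0,0,0],"xyz":[0.04,-0.06,-0.26],"fingers":-1},{"delta_rot":[0,0,0],"xyz":[0.04,-0.06,-0.26],"fingers":-1},{"delta_rot":[0,0,0],"xyz":[0.04,-0.06,-0.26],"fingers":-1}]'; python3 -c "
from h import *
snap('wrist'); snap('wrist'); d=snap('wrist','w9'); np.savez('w9',**d)
c=lambda t:cut_out('wrist',t)[:2]
for a in c('round_lid'): print('rlid',np.round(a['pixel']),a['score'],circ(a['pixels'],d,.061))
for a in c('square_lid'): print('slid',np.round(a['pixel']),a['score'],rect(a['pixels'],d,.046))
for a in c('square_crucible'): print('scr',np.round(a['pixel']),a['score'],rect(a['pixels'],d,.05),a['pixels'].sum())
for a in c('round_crucible'): print('rcr',np.round(a['pixel']),a['score'])
"
```

```text
t: 16.05
eef_pos: [0.529, 0.0734, 0.3325]
tool_rot: [-0.001, 1.0, 0.002, 0.006]
contact_force: [0.8, -0.4, -0.4]
gripper_width: 0.999
grasp_force: 0.0
rlid [370. 193.] 0.88 (array([485.5,   8.6]), array([86.8, 88.5]), array([88.6, 86.5], dtype=float32))
slid [202. 189.] 0.68 (array([487.6, 223.3], dtype=float32), array([83.9, 83. ], dtype=float32), 147.0)
scr [292.  48.] 0.65 (array([654.4, 103.3], dtype=float32), array([80. , 77.8], dtype=float32), 176.2) 4907
rcr [509. 287.] 0.91
rcr [297. 284.] 0.75
```

View pics/w9.png

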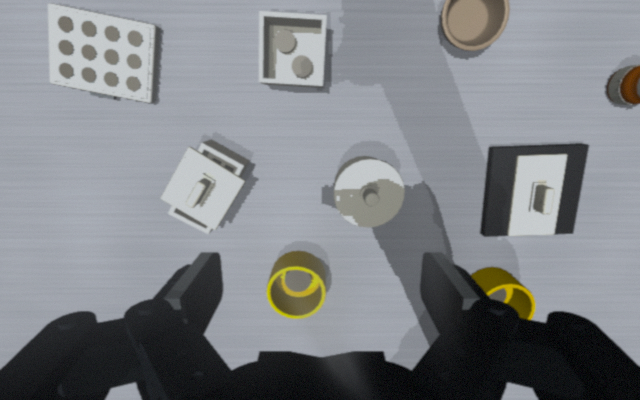

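The round lid now covers the round crucible at (370,193). The square crucible stands open at (293,48), the square lid is at (203,188), and the oblong lid is on the setter at (540,195). I put the camera right above the square crucible for a clean rim fit.

```bash
python3 -m crank '[{"delta_rot":[0,0,0],"xyz":[0.06,-0.03,0],"fingers":-1},{"delta_rot":[0,0,0],"xyz":[0.06,-0.03,0],"fingers":-1},{"delta_rot":[0,0,0],"xyz":[0.06,-0.03,0],"fingers":-1},{"delta_rot":[0,0,0],"xyz":[0.06,-0.03,0],"fingers":-1}]' 50; python3 -c "
from h import *
snap('wrist');snap('wrist'); d=snap('wrist','w10'); np.savez('w10',**d)
for a in cut_out('wrist','square_crucible')[:2]: print('scr',np.round(a['pixel']),a['score'],rect(a['pixels'],d,.05),a['pixels'].sum())
u,v=map(int,a['pixel']); im=d['img'][v-60:v+60,u-80:u+80,::-1]
m=a['pixels'].astype(np.uint8)[v-60:v+60,u-80:u+80]
im=cv2.resize(im,None,fx=5,fy=5,interpolation=cv2.INTER_CUBIC); m=cv2.resize(m,None,fx=5,fy=5,interpolation=cv2.INTER_NEAREST)
cv2.drawContours(im,cv2.findContours(m,cv2.RETR_EXTERNAL,cv2.CHAIN_APPROX_NONE)[0],-1,(0,0,255),1)
# model rim outline
import sys
c=rect(a['pixels'],d,.05)
for s,col in((38,(0,200,0)),(33,(255,0,0))):
  th=np.radians(c[2]); Rm=np.array([[np.cos(th),-np.sin(th)],[np.sin(th),np.cos(th)]])
  p=np.array([[s,s],[s,-s],[-s,-s],[-s,s]])@Rm.T+c[0]; q=proj(d,np.c_[p/1000,[.05]*4]); q=(q-[u-80,v-60])*5+2
  cv2.polylines(im,[q.astype(int)],True,col,1)
cv2.imwrite('pics/c2.png',im); print(u,v)
go([0.4876,0.2233,0.049],57)"
```

```text
t: 16.8
eef_pos: [0.5848, 0.0996, 0.3252]
tool_rot: [0.0, 1.0, 0.0, -0.001]
contact_force: [-0.1, 0.6, -0.3]
gripper_width: 1.0
grasp_force: 0.0
scr [318.  99.] 0.74 (array([655.3, 103. ], dtype=float32), array([76.7, 75.8], dtype=float32), 176.8) 4179
scr [524. 221.] 0.46 (array([ 491.6, -201.5], dtype=float32), array([127.3, 122. ], dtype=float32), 91.6) 4441
523 221
t 17.0 pos [0.5849 0.0992 0.3264] yaw -90.01 q7 -2.04
  xyz [-0.0973 -0.1243  0.2773] rot [ 5.000e-02 -1.000e-02  3.299e+01]
```

View pics/c2.png

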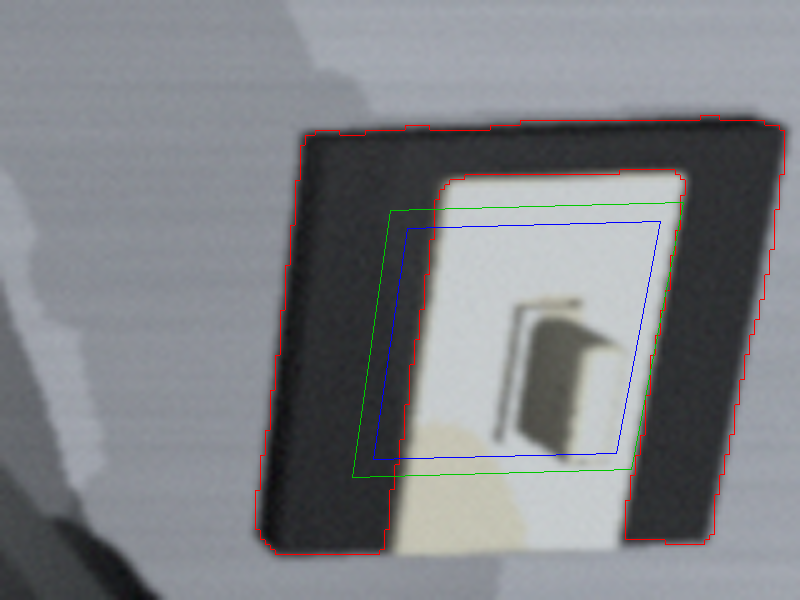

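That crop shows the loop's last hit (the setter with the lid lying inside it). The first hit is the clean crucible fit, 76.7x75.8 at (655.3,103.0) mm with sides at -3.2°. Now for the square lid, turning the way that keeps joint 7 away from its limit.

```bash
python3 -m crank '[{"delta_rot":[0,0,-147],"xyz":[-0.097,-0.125,0.1],"fingers":-1},{"delta_rot":[0,0,-147],"xyz":[-0.097,-0.125,0.1],"fingers":-1},{"delta_rot":[0,0,-147],"xyz":[-0.097,-0.125,0.1],"fingers":-1},{"delta_rot":[0,0,-147],"xyz":[-0.097,-0.125,0.1],"fingers":-1},{"delta_rot":[0,0,-147],"xyz":[-0.097,-0.125,0.1],"fingers":-1},{"delta_rot":[0,0,-147],"xyz":[-0.097,-0.125,0.1],"fingers":-1},{"delta_rot":[0,0,-147],"xyz":[-0.097,-0.125,0.1],"fingers":-1},{"delta_rot":[0,0,-147],"xyz":[-0.097,-0.125,0.1],"fingers":-1},{"delta_rot":[0,0,-147],"xyz":[-0.097,-0.125,0.1],"fingers":-1},{"delta_rot":[0,0,-147],"xyz":[-0.097,-0.125,0.1],"fingers":-1}]'; python3 -c "
from h import *
go([0.488,0.2245,0.13],57,False)"
```

```text
t: 18.0
eef_pos: [0.4883, 0.2242, 0.2266]
tool_rot: [0.001, 0.73, 0.684, -0.0]
contact_force: [-0.6, 0.0, -0.5]
gripper_width: 1.0
grasp_force: 0.0
t 18.0 pos [0.4883 0.2242 0.2266] yaw -3.71 q7 -0.99
  xyz [ 0.0004 -0.0004  0.0966] rot [ 2.000e-02  8.000e-02 -6.071e+01]
```

```bash
python3 -m crank '[{"delta_rot":[0,0,-60.7],"xyz":[0,0,0.08],"fingers":-1},{"delta_rot":[0,0,-60.7],"xyz":[0,0,0.08],"fingers":-1},{"delta_rot":[0,0,-60.7],"xyz":[0,0,0.08],"fingers":-1},{"delta_rot":[0,0,-60.7],"xyz":[0,0,0.08],"fingers":-1},{"delta_rot":[0,0,-60.7],"xyz":[0,0,0.08],"fingers":-1},{"delta_rot":[0,0,-60.7],"xyz":[0,0,0.08],"fingers":-1},{"delta_rot":[0,0,-60.7],"xyz":[0,0,0.08],"fingers":-1},{"delta_rot":[0,0,-60.7],"xyz":[0,0,0.08],"fingers":-1},{"delta_rot":[0,0,-60.7],"xyz":[0,0,0.08],"fingers":-1}]'; python3 -c "
from h import *
d=snap('wrist')
for a in cut_out('wrist','square_lid')[:2]: print('slid',np.round(a['pixel']),a['score'],rect(a['pixels'],d,.046))
go([0.488,0.2245,0.050],57)"
```

```text
t: 18.9
eef_pos: [0.4885, 0.2244, 0.1464]
tool_rot: [0.0, 0.289, 0.957, -0.0]
contact_force: [-0.6, -0.0, -0.5]
gripper_width: 1.002
grasp_force: 0.0
slid [322. 191.] 0.6 (array([486.6, 225.9], dtype=float32), array([81.9, 81.5], dtype=float32), 56.8)
slid [132. 281.] 0.41 (array([456.2,  51.5], dtype=float32), array([71.8, 38.5], dtype=float32), 42.7)
t 19.0 pos [0.4885 0.2246 0.1464] yaw 56.49 q7 -0.18
  xyz [ 0.0004 -0.0003  0.0964] rot [-0.01  0.04 -0.51]
```

```bash
python3 -m crank '[{"delta_rot":[0,0,-0.3],"xyz":[0.0015,-0.001,0.04],"fingers":-1},{"delta_rot":[0,0,-0.3],"xyz":[0.0015,-0.001,0.075],"fingers":-1},{"delta_rot":[0,0,-0.3],"xyz":[0.0015,-0.001,0.0965],"fingers":-0.3},{"delta_rot":[0,0,-0.3],"xyz":[0.0015,-0.001,0.0965],"fingers":0.3},{"delta_rot":[0,0,-0.3],"xyz":[0.0015,-0.001,0.0965],"fingers":1},{"delta_rot":[0,0,-0.3],"xyz":[0.0015,-0.001,0.0965],"fingers":1},{"delta_rot":[0,0,-0.3],"xyz":[0.0015,-0.001,0.0965],"fingers":1},{"delta_rot":[0,0,-0.3],"xyz":[0.0015,-0.001,0.0965],"fingers":1},{"delta_rot":[0,0,-0.3],"xyz":[0.0015,-0.001,0.0965],"fingers":1},{"delta_rot":[0,0,-0.3],"xyz":[0.0015,-0.001,0.0965],"fingers":1}]'
```

```text
t: 20.0
eef_pos: [0.4877, 0.2257, 0.0513]
tool_rot: [0.001, 0.284, 0.959, 0.001]
contact_force: [0.4, -0.6, 7.9]
gripper_width: 0.132
grasp_force: 53.7
```

```bash
python3 -m crank '[{"delta_rot":[0,0,0],"xyz":[0,0,-0.01],"fingers":1},{"delta_rot":[0,0,0],"xyz":[0,0,-0.04],"fingers":1},{"delta_rot":[0,0,0],"xyz":[0,0,-0.08],"fingers":1},{"delta_rot":[0,0,0],"xyz":[0,0,-0.11],"fingers":1},{"delta_rot":[0,0,0],"xyz":[0,0,-0.11],"fingers":1}]'; python3 -c "
from h import *
snap('wrist'); d=snap('wrist','w11'); np.savez('w11',**d); o=telemetry.get_obs()
r=cut_out('wrist','square_lid')
for a in r[:2]:
  m=a['pixels']; print(np.round(a['pixel']),a['score'])
  b=cv2.approxPolyDP(max(cv2.findContours(m.astype(np.uint8),0,1)[0],key=cv2.contourArea),6,True)[:,0]; print(b.tolist())
for z in (.0055,): 
  f=lambda p:np.round(1000*rot(o['tool_rot']).inv().apply(world(d,p,o['eef_pos'][2]-z)-o['eef_pos']),1)
  ys,xs=np.where(r[0]['pixels']); row=ys.min(); print([f((x,row)) for x in (280,300,320,340,360)],row)
go([0.6558,0.1043,0.15],86.7)"
```

```text
t: 20.5
eef_pos: [0.4882, 0.2265, 0.1641]
tool_rot: [0.002, 0.284, 0.959, 0.002]
contact_force: [0.5, -0.7, -2.3]
gripper_width: 0.127
grasp_force: 52.4Traceback (most recent call last):
  File "<string>", line 10, in <module>
    ys,xs=np.where(r[0]['pixels']); row=ys.min(); print([f((x,row)) for x in (280,300,320,340,360)],row)
                   ~^^^
IndexError: list index out of range
```

```bash
cat >> h.py <<'E'
def faredge(d,cols=range(250,391,20),rows=(90,190),zo=.0045):
    """far edge of the held plate (strongest dark-to-bright step going down), in the tool frame, mm"""
    o=telemetry.get_obs(); g=cv2.GaussianBlur(cv2.cvtColor(d["img"],cv2.COLOR_RGB2GRAY),(5,1),0).astype(float)
    for c in cols:
        s=np.abs(g[rows[0]+2:rows[1]+2,c]-g[rows[0]-1:rows[1]-1,c]); k=rows[0]+int(s.argmax())
        print(c,k,int(s.max()),np.round(1000*rot(o["tool_rot"]).inv().apply(world(d,(c,k),o["eef_pos"][2]-zo)-o["eef_pos"]),1))
E
python3 -c "
from h import *
d=dict(np.load('w11.npz')); faredge(d)
go([0.6558,0.1043,0.15],86.7)"
```

```text
250 167 91 [ 40.8 -31.1   4.5]
270 167 96 [ 40.8 -22.1   4.5]
290 122 96 [ 60.6 -12.6   4.5]
310 166 99 [41.3 -4.1  4.5]
330 119 103 [61.9  4.8  4.5]
350 118 72 [62.3 13.4  4.5]
370 167 79 [40.8 22.9  4.5]
390 167 79 [40.8 32.   4.4]
t 20.65 pos [0.4862 0.2239 0.1591] yaw 56.95 q7 -0.15
  xyz [-0.2074 -0.0078  0.0092] rot [-9.000e-02 -2.000e-02 -2.975e+01]
```

View pics/w11.png

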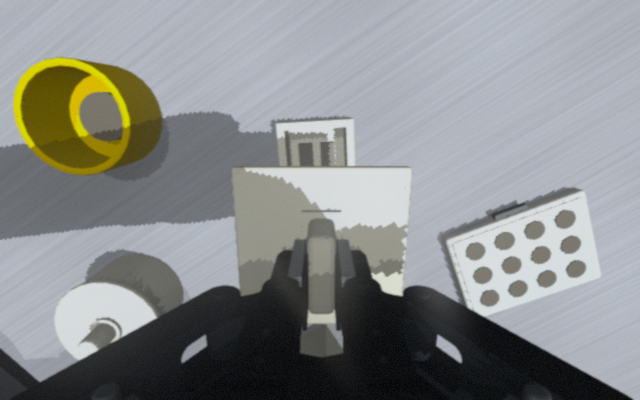

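The square lid is held level and square to the tool, its far edge at row 167, 41 mm ahead of the TCP, so it is centred. The oblong crucible shows behind it at (315,140).

```bash
python3 -m crank '[{"delta_rot":[0,0,-29.7],"xyz":[-0.207,-0.008,0],"fingers":1},{"delta_rot":[0,0,-29.7],"xyz":[-0.207,-0.008,0],"fingers":1},{"delta_rot":[0,0,-29.7],"xyz":[-0.207,-0.008,0],"fingers":1},{"delta_rot":[0,0,-29.7],"xyz":[-0.207,-0.008,0],"fingers":1},{"delta_rot":[0,0,-29.7],"xyz":[-0.207,-0.008,0.01],"fingers":1},{"delta_rot":[0,0,-29.7],"xyz":[-0.207,-0.008,0.05],"fingers":1},{"delta_rot":[0,0,-29.7],"xyz":[-0.207,-0.008,0.07],"fingers":1},{"delta_rot":[0,0,-29.7],"xyz":[-0.207,-0.008,0.07],"fingers":1},{"delta_rot":[0,0,-29.7],"xyz":[-0.207,-0.008,0.07],"fingers":1}]'; python3 -c "
from h import *
snap('wrist'); d=snap('wrist','w12')
go([0.6556,0.1043,0.0615],86.7)"
```

```text
t: 21.55
eef_pos: [0.6552, 0.1061, 0.0897]
tool_rot: [-0.001, 0.028, 1.0, 0.0]
contact_force: [-0.0, 0.6, -2.0]
gripper_width: 0.126
grasp_force: 52.2
t 21.65 pos [0.6563 0.1064 0.0915] yaw 86.72 q7 0.6
  xyz [ 0.0006 -0.0022  0.03  ] rot [0.06 0.11 0.02]
```

```bash
python3 -m crank '[{"delta_rot":[0,0,0],"xyz":[0.0006,-0.002,0.015],"fingers":1},{"delta_rot":[0,0,0],"xyz":[0.0006,-0.002,0.023],"fingers":1},{"delta_rot":[0,0,0],"xyz":[0.0006,-0.002,0.027],"fingers":1},{"delta_rot":[0,0,0],"xyz":[0.0006,-0.002,0.0295],"fingers":1},{"delta_rot":[0,0,0],"xyz":[0.0006,-0.002,0.0305],"fingers":1},{"delta_rot":[0,0,0],"xyz":[0.0006,-0.002,0.0305],"fingers":1},{"delta_rot":[0,0,0],"xyz":[0.0006,-0.002,0.0305],"fingers":1}]'; python3 -c "
from h import *
go([0.6556,0.1043,0.0615],86.7)"
```

```text
t: 22.35
eef_pos: [0.6546, 0.1027, 0.0614]
tool_rot: [-0.0, 0.029, 1.0, -0.001]
contact_force: [-7.7, -6.4, 15.2]
gripper_width: 0.128
grasp_force: 54.7
t 22.35 pos [0.6546 0.1027 0.0614] yaw 86.65 q7 0.58
  xyz [-0.0009  0.0017 -0.0001] rot [-0.15 -0.03 -0.05]
```

```bash
python3 -m crank '[{"delta_rot":[0,0,0],"xyz":[0,0,-0.0005],"fingers":0.4},{"delta_rot":[0,0,0],"xyz":[0,0,-0.0005],"fingers":0.2},{"delta_rot":[0,0,0],"xyz":[0,0,-0.001],"fingers":0.2},{"delta_rot":[0,0,0],"xyz":[0,0,-0.03],"fingers":0},{"delta_rot":[0,0,0],"xyz":[0,0,-0.08],"fingers":-1},{"delta_rot":[0,0,0],"xyz":[0.02,0.05,-0.27],"fingers":-1},{"delta_rot":[0,0,0],"xyz":[0.02,0.05,-0.27],"fingers":-1},{"delta_rot":[0,0,0],"xyz":[0.02,0.05,-0.27],"fingers":-1},{"delta_rot":[0,0,0],"xyz":[0.02,0.05,-0.27],"fingers":-1},{"delta_rot":[0,0,0],"xyz":[0.02,0.05,-0.27],"fingers":-1}]'; python3 -c "
from h import *
snap('wrist'); snap('wrist'); d=snap('wrist','w13'); np.savez('w13',**d)
c=lambda t:cut_out('wrist',t)[:2]
for a in c('square_lid'): print('slid',np.round(a['pixel']),a['score'],rect(a['pixels'],d,.056))
for a in c('oblong_crucible'): print('ocr',np.round(a['pixel']),a['score'],rect(a['pixels'],d,.04),a['pixels'].sum())
for a in c('square_crucible'): print('scr',np.round(a['pixel']),a['score'],rect(a['pixels'],d,.05),a['pixels'].sum())
go([0.5,0.1,0.3],86.7)
"
```

```text
t: 23.35
eef_pos: [0.6383, 0.1597, 0.3371]
tool_rot: [0.005, 0.027, 1.0, 0.003]
contact_force: [0.0, 1.2, -0.4]
gripper_width: 0.998
grasp_force: 0.0
slid [283. 174.] 0.76 (array([653.7, 102.5], dtype=float32), array([83.9, 82.6], dtype=float32), 86.7)
ocr [369.  35.] 0.95 (array([491.9, 219.7], dtype=float32), array([102.9,  60.6], dtype=float32), 150.6) 4171
ocr [46. 51.] 0.31 (array([ 490. , -189.3], dtype=float32), array([107.2, 103.7], dtype=float32), 1.9) 3750
t 23.65 pos [0.638  0.1533 0.3273] yaw 86.62 q7 0.67
  xyz [ 0.1345 -0.0613  0.0277] rot [-0.07 -0.14 -0.08]
```

```bash
python3 -m crank '[{"delta_rot":[0,0,0],"xyz":[0.085,0.062,0],"fingers":-1},{"delta_rot":[0,0,0],"xyz":[0.085,0.062,0],"fingers":-1},{"delta_rot":[0,0,0],"xyz":[0.085,0.062,0],"fingers":-1},{"delta_rot":[0,0,0],"xyz":[0.085,0.062,0],"fingers":-1}]'; python3 -c "
from h import *
snap('wrist'); snap('wrist'); d=snap('wrist','w14'); np.savez('w14',**d)
c=lambda t:cut_out('wrist',t)[:1]
for a in c('square_lid'): print('slid',np.round(a['pixel']),a['score'],rect(a['pixels'],d,.056))
for a in c('oblong_crucible'): print('ocr',np.round(a['pixel']),a['score'],rect(a['pixels'],d,.04),a['pixels'].sum()); ob=a
for a in c('square_crucible'): print('scr',np.round(a['pixel']),a['score'],rect(a['pixels'],d,.05),a['pixels'].sum())
go([0.4717,-0.2295,0.15],92.1)
im=d['img'][...,::-1].copy()
def outl(cx,cy,th,w,h,z,col):
  t=np.radians(th); Rm=np.array([[np.cos(t),-np.sin(t)],[np.sin(t),np.cos(t)]])
  p=np.array([[w,h],[w,-h],[-w,-h],[-w,h]])/2@Rm.T+[cx,cy]; cv2.polylines(im,[np.round(proj(d,np.c_[p/1000,[z]*4])*8).astype(np.int32)],True,col,1,shift=3)
b=rect(ob['pixels'],d,.04); outl(*b[0],b[2],110,60,.04,(0,0,255)); outl(*b[0],b[2],98,48,.04,(0,255,0))
cv2.imwrite('pics/c3.png',im)
"
```

```text
t: 24.05
eef_pos: [0.5555, 0.222, 0.3288]
tool_rot: [-0.0, 0.027, 1.0, -0.001]
contact_force: [0.7, 0.4, -0.1]
gripper_width: 1.004
grasp_force: 0.0
slid [242. 235.] 0.65 (array([652.8, 103.2], dtype=float32), array([82.8, 81.4], dtype=float32), 86.6)
ocr [322.  99.] 0.71 (array([485.6, 223.1], dtype=float32), array([110.9,  60.7], dtype=float32), 150.1) 4519
scr [261. 204.] 0.7 (array([629.2, 131.6], dtype=float32), array([102.7,  61.9], dtype=float32), 40.5) 696
t 24.35 pos [0.5578 0.2201 0.3287] yaw 86.53 q7 0.54
  xyz [ 0.0586 -0.454   0.1787] rot [ 0.01 -0.05 -5.57]
```

View pics/c3.png

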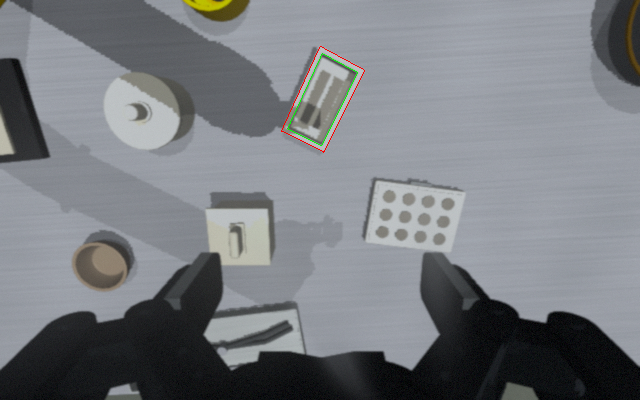

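The red and green model outlines match the oblong crucible at (323,99), rim and mouth. The square lid sits square on its crucible at (240,236). Next I fetch the oblong lid.

```bash
python3 -m crank '[{"delta_rot":[0,0,-5.5],"xyz":[0.058,-0.454,0.15],"fingers":-1},{"delta_rot":[0,0,-5.5],"xyz":[0.058,-0.454,0.15],"fingers":-1},{"delta_rot":[0,0,-5.5],"xyz":[0.058,-0.454,0.15],"fingers":-1},{"delta_rot":[0,0,-5.5],"xyz":[0.058,-0.454,0.15],"fingers":-1},{"delta_rot":[0,0,-5.5],"xyz":[0.058,-0.454,0.15],"fingers":-1},{"delta_rot":[0,0,-5.5],"xyz":[0.058,-0.454,0.15],"fingers":-1},{"delta_rot":[0,0,-5.5],"xyz":[0.058,-0.454,0.15],"fingers":-1},{"delta_rot":[0,0,-5.5],"xyz":[0.058,-0.454,0.15],"fingers":-1},{"delta_rot":[0,0,-5.5],"xyz":[0.058,-0.454,0.15],"fingers":-1},{"delta_rot":[0,0,-5.5],"xyz":[0.058,-0.454,0.15],"fingers":-1}]'; python3 -c "
from h import *
snap('wrist'); snap('wrist'); d=snap('wrist','w15')
for a in cut_out('wrist','oblong_lid')[:1]: print('olid',np.round(a['pixel']),a['score'],rect(a['pixels'],d,.021))
go([0.4725,-0.2295,0.024],92.1)"
```

```text
t: 25.35
eef_pos: [0.4709, -0.2334, 0.1776]
tool_rot: [-0.001, -0.016, 1.0, 0.0]
contact_force: [-0.6, 0.1, 0.1]
gripper_width: 1.005
grasp_force: 0.0
olid [324. 180.] 0.62 (array([ 471.3, -230.2], dtype=float32), array([115.7,  65.5], dtype=float32), 2.0)
t 25.55 pos [ 0.4724 -0.2294  0.179 ] yaw 92.02 q7 1.33
  xyz [-1.00e-04 -4.00e-04  1.55e-01] rot [ 0.08 -0.   -0.08]
```

```bash
python3 -m crank '[{"delta_rot":[0,0,0],"xyz":[0.001,-0.0007,0.05],"fingers":-1},{"delta_rot":[0,0,0],"xyz":[0.001,-0.0007,0.1],"fingers":-1},{"delta_rot":[0,0,0],"xyz":[0.001,-0.0007,0.135],"fingers":-1},{"delta_rot":[0,0,0],"xyz":[0.001,-0.0007,0.154],"fingers":-0.3},{"delta_rot":[0,0,0],"xyz":[0.001,-0.0007,0.154],"fingers":0.3},{"delta_rot":[0,0,0],"xyz":[0.001,-0.0007,0.154],"fingers":1},{"delta_rot":[0,0,0],"xyz":[0.001,-0.0007,0.154],"fingers":1},{"delta_rot":[0,0,0],"xyz":[0.001,-0.0007,0.154],"fingers":1},{"delta_rot":[0,0,0],"xyz":[0.001,-0.0007,0.154],"fingers":1},{"delta_rot":[0,0,0],"xyz":[0.001,-0.0007,0.154],"fingers":1}]'
```

```text
t: 26.55
eef_pos: [0.4727, -0.2294, 0.0269]
tool_rot: [0.001, -0.019, 1.0, -0.001]
contact_force: [-0.0, 0.3, 6.7]
gripper_width: 0.126
grasp_force: 50.2
```

```bash
python3 -m crank '[{"delta_rot":[0,0,0],"xyz":[0,0,0],"fingers":1},{"delta_rot":[0,0,0],"xyz":[0,0,-0.01],"fingers":1},{"delta_rot":[0,0,0],"xyz":[0,0,-0.04],"fingers":1},{"delta_rot":[0,0,0],"xyz":[0,0,-0.08],"fingers":1},{"delta_rot":[0,0,0],"xyz":[0,0,-0.12],"fingers":1},{"delta_rot":[0,0,0],"xyz":[0,0,-0.15],"fingers":1},{"delta_rot":[0,0,0],"xyz":[0,0,-0.15],"fingers":1}]'; python3 -c "
from h import *
snap('wrist'); d=snap('wrist','w16'); np.savez('w16',**d)
faredge(d,range(260,381,20),(100,180))
go([0.4853,0.2218,0.17],60.1)"
```

```text
t: 27.25
eef_pos: [0.4739, -0.2295, 0.1799]
tool_rot: [0.003, -0.019, 1.0, -0.002]
contact_force: [0.4, 0.1, -1.6]
gripper_width: 0.129
grasp_force: 49.1
260 127 80 [ 58.3 -27.6   4.5]
280 127 77 [ 58.3 -18.9   4.5]
300 127 74 [ 58.3 -10.3   4.5]
320 128 132 [57.9 -1.6  4.5]
340 128 125 [57.9  7.1  4.5]
360 128 108 [57.9 15.7  4.5]
380 128 105 [57.9 24.4  4.5]
t 27.35 pos [ 0.4713 -0.2297  0.1758] yaw 92.14 q7 1.33
  xyz [-0.0309  0.4507  0.0052] rot [-7.000e-02  3.000e-02  3.204e+01]
```

```bash
python3 -m crank '[{"delta_rot":[0,0,32],"xyz":[-0.031,0.4505,0],"fingers":1},{"delta_rot":[0,0,32],"xyz":[-0.031,0.4505,0],"fingers":1},{"delta_rot":[0,0,32],"xyz":[-0.031,0.4505,0],"fingers":1},{"delta_rot":[0,0,32],"xyz":[-0.031,0.4505,0],"fingers":1},{"delta_rot":[0,0,32],"xyz":[-0.031,0.4505,0],"fingers":1},{"delta_rot":[0,0,32],"xyz":[-0.031,0.4505,0],"fingers":1},{"delta_rot":[0,0,32],"xyz":[-0.031,0.4505,0],"fingers":1},{"delta_rot":[0,0,32],"xyz":[-0.031,0.4505,0],"fingers":1},{"delta_rot":[0,0,32],"xyz":[-0.031,0.4505,0],"fingers":1},{"delta_rot":[0,0,32],"xyz":[-0.031,0.4505,0],"fingers":1}]'; python3 -c "
from h import *
snap('wrist'); snap('wrist')
go([0.4853,0.2218,0.052],60.1)"
```

```text
t: 28.35
eef_pos: [0.4825, 0.2306, 0.1753]
tool_rot: [-0.001, 0.252, 0.968, 0.002]
contact_force: [-0.1, -0.1, -2.4]
gripper_width: 0.129
grasp_force: 49.5
t 28.45 pos [0.4839 0.2234 0.174 ] yaw 60.43 q7 -0.0
  xyz [-0.0023 -0.0005  0.122 ] rot [-0.1  -0.1   0.33]
```

```bash
python3 -m crank '[{"delta_rot":[0,0,0.3],"xyz":[-0.002,-0.0005,0.05],"fingers":1},{"delta_rot":[0,0,0.3],"xyz":[-0.002,-0.0005,0.09],"fingers":1},{"delta_rot":[0,0,0.3],"xyz":[-0.002,-0.0005,0.104],"fingers":1},{"delta_rot":[0,0,0.3],"xyz":[-0.002,-0.0005,0.108],"fingers":1},{"delta_rot":[0,0,0.3],"xyz":[-0.002,-0.0005,0.108],"fingers":1},{"delta_rot":[0,0,0.3],"xyz":[-0.002,-0.0005,0.108],"fingers":1}]'; python3 -c "
from h import *
d=snap('wrist','w17')
go([0.4853,0.2218,0.052],60.1)"
```

```text
t: 29.05
eef_pos: [0.4881, 0.221, 0.0689]
tool_rot: [0.001, 0.26, 0.966, 0.001]
contact_force: [-0.0, -0.3, -2.7]
gripper_width: 0.123
grasp_force: 49.4
t 29.1 pos [0.4881 0.2211 0.069 ] yaw 59.85 q7 -0.14
  xyz [ 0.0028 -0.0008  0.017 ] rot [ 0.13  0.09 -0.26]
```

```bash
python3 -m crank '[{"delta_rot":[0,0,-0.2],"xyz":[0.0028,-0.0008,0.005],"fingers":1},{"delta_rot":[0,0,-0.2],"xyz":[0.0028,-0.0008,0.01],"fingers":1},{"delta_rot":[0,0,-0.2],"xyz":[0.0028,-0.0008,0.013],"fingers":1},{"delta_rot":[0,0,-0.2],"xyz":[0.0028,-0.0008,0.015],"fingers":1},{"delta_rot":[0,0,-0.2],"xyz":[0.0028,-0.0008,0.017],"fingers":1},{"delta_rot":[0,0,-0.2],"xyz":[0.0028,-0.0008,0.0175],"fingers":1},{"delta_rot":[0,0,-0.2],"xyz":[0.0028,-0.0008,0.0175],"fingers":1}]'; python3 -c "
from h import *
go([0.4853,0.2218,0.052],60.1)"
```

```text
t: 29.8
eef_pos: [0.484, 0.2212, 0.0519]
tool_rot: [0.001, 0.258, 0.966, -0.001]
contact_force: [-7.5, -7.2, 23.9]
gripper_width: 0.126
grasp_force: 53.2
t 29.8 pos [0.484  0.2212 0.0519] yaw 60.08 q7 -0.16
  xyz [-0.0008  0.0011 -0.0001] rot [-0.1   0.12 -0.02]
```

```bash
python3 -m crank '[{"delta_rot":[0,0,0],"xyz":[0,0,-0.001],"fingers":1},{"delta_rot":[0,0,0],"xyz":[0,0,-0.001],"fingers":0.3},{"delta_rot":[0,0,0],"xyz":[0,0,-0.001],"fingers":0.2},{"delta_rot":[0,0,0],"xyz":[0,0,-0.03],"fingers":0},{"delta_rot":[0,0,0],"xyz":[0,0,-0.08],"fingers":-1},{"delta_rot":[0,0,0],"xyz":[-0.11,-0.04,-0.3],"fingers":-1},{"delta_rot":[0,0,0],"xyz":[-0.11,-0.04,-0.3],"fingers":-1},{"delta_rot":[0,0,0],"xyz":[-0.11,-0.04,-0.3],"fingers":-1},{"delta_rot":[0,0,0],"xyz":[-0.11,-0.04,-0.3],"fingers":-1},{"delta_rot":[0,0,0],"xyz":[-0.11,-0.04,-0.3],"fingers":-1}]'
python3 -m crank '[{"delta_rot":[0,0,0],"xyz":[0,0,0],"fingers":-1},{"delta_rot":[0,0,0],"xyz":[0,0,0],"fingers":-1},{"delta_rot":[0,0,0],"xyz":[0,0,0],"fingers":-1},{"delta_rot":[0,0,0],"xyz":[0,0,0],"fingers":-1}]'; python3 -c "
from h import *
d=snap('wrist','w18'); np.savez('w18',**d); o=telemetry.get_obs(); print(o['eef_pos'])
c=lambda t:cut_out('wrist',t)[:2]
for t,z in [('square_lid',.056),('oblong_lid',.046),('round_lid',.061),('oblong_crucible',.04),('square_crucible',.05),('round_crucible',.055)]:
  for a in c(t): print(t,np.round(a['pixel']),round(a['score'],2),rect(a['pixels'],d,z),a['pixels'].sum())
im=d['img'][...,::-1].copy()
def outl(cx,cy,th,w,h,z,col):
  t=np.radians(th); Rm=np.array([[np.cos(t),-np.sin(t)],[np.sin(t),np.cos(t)]])
  p=np.array([[w,h],[w,-h],[-w,-h],[-w,h]])/2@Rm.T+[cx,cy]; return proj(d,np.c_[p/1000,[z]*4])
B=[]
for args in [(655.5,103.8,-3.2,76,76),(485.3,222,150.1,110,60)]:
  for z in (0,): q=outl(*args,z,0); B.append(q); cv2.polylines(im,[np.round(q*8).astype(np.int32)],True,(0,0,255),1,shift=3)
q=np.vstack(B); print(q.round().tolist())
x0,y0=np.maximum(q.min(0)-30,0).astype(int); x1,y1=np.minimum(q.max(0)+30,[640,400]).astype(int)
f=min(800/(x1-x0),600/(y1-y0)); cv2.imwrite('pics/c4.png',cv2.resize(im[y0:y1,x0:x1],None,fx=f,fy=f,interpolation=cv2.INTER_CUBIC)[:600,:800])
"
```

```text
t: 30.8
eef_pos: [0.56, 0.1308, 0.3517]
tool_rot: [0.0, 0.258, 0.966, 0.0]
contact_force: [0.2, 0.7, -0.1]
gripper_width: 0.997
grasp_force: 0.0
t: 31.2
eef_pos: [0.5584, 0.1322, 0.3483]
tool_rot: [-0.001, 0.257, 0.966, -0.001]
contact_force: [0.2, 0.1, -0.4]
gripper_width: 0.998
grasp_force: 0.0
[0.55857932 0.13220144 0.34850266]
square_lid [339. 226.] 0.92 (array([652.5, 102.1], dtype=float32), array([84.2, 82.2], dtype=float32), 176.5) 3346
oblong_lid [351.  68.] 0.64 (array([483.9, 220.5], dtype=float32), array([115.3,  67.5], dtype=float32), 150.1) 5274
round_lid [211. 156.] 0.8 (array([485.5,  10.4], dtype=float32), array([89.7, 87.9], dtype=float32), 60.2) 3799
round_lid [ 91. 218.] 0.36 (array([ 478.1, -186.8], dtype=float32), array([124.6, 116.8], dtype=float32), 92.1) 7308
square_crucible [328. 196.] 0.53 (array([609.5, 110.4], dtype=float32), array([70.1,  8.8], dtype=float32), 87.6) 293
square_crucible [350.  68.] 0.27 (array([482.9, 220.4], dtype=float32), array([114.4,  66.9], dtype=float32), 150.4) 5295
round_crucible [216.  22.] 0.96 (array([360.2,  99.7], dtype=float32), array([90.4, 56.8], dtype=float32), 60.1) 3398
round_crucible [244. 139.] 0.73 (array([484.9,  52.9], dtype=float32), array([66.3, 22.8], dtype=float32), 0.5) 369
[[370.0, 226.0], [327.0, 247.0], [304.0, 206.0], [349.0, 184.0], [331.0, 30.0], [376.0, 30.0], [373.0, 115.0], [331.0, 115.0]]
```

```bash
python3 -m crank '[{"delta_rot":[0,0,0],"xyz":[0.065,0.113,0],"fingers":-1},{"delta_rot":[0,0,0],"xyz":[0.065,0.113,0],"fingers":-1},{"delta_rot":[0,0,0],"xyz":[0.065,0.113,0],"fingers":-1},{"delta_rot":[0,0,0],"xyz":[0.065,0.113,0],"fingers":-1},{"delta_rot":[0,0,0],"xyz":[0.065,0.113,0],"fingers":-1},{"delta_rot":[0,0,0],"xyz":[0.065,0.113,0],"fingers":-1},{"delta_rot":[0,0,0],"xyz":[0.065,0.113,0],"fingers":-1}]'; python3 -c "
from h import *
d=snap('wrist','w19'); np.savez('w19',**d)
c=lambda t:cut_out('wrist',t)[:2]
th=np.radians(-3.2); ax=np.array([np.cos(th),np.sin(th)]); ay=np.array([-ax[1],ax[0]])
for t,z in [('square_lid',.056),('square_crucible',0)]:
  for a in c(t)[:1]:
    print(t,np.round(a['pixel']),round(a['score'],2),rect(a['pixels'],d,z),a['pixels'].sum())
    p=max(cv2.findContours(a['pixels'].astype(np.uint8),0,cv2.CHAIN_APPROX_NONE)[0],key=cv2.contourArea)[:,0]
    w=np.array([world(d,q,z)[:2] for q in p])*1000-[655.5,103.8]
    u,v=w@ax,w@ay; print('u,v extremes',u.min().round(1),u.max().round(1),v.min().round(1),v.max().round(1))
    for lo in range(-30,31,15):
      k=abs(v-lo)<4; j=abs(u-lo)<4
      print(lo,'umin at v',u[k].min().round(1) if k.any() else None,'vmax at u',v[j].max().round(1) if j.any() else None)
"
```

```text
t: 32.25
eef_pos: [0.5603, 0.2604, 0.3496]
tool_rot: [0.0, 0.259, 0.966, -0.0]
contact_force: [-0.1, -0.0, 0.0]
gripper_width: 0.997
grasp_force: 0.0
square_lid [260. 268.] 0.82 (array([652.9, 103. ], dtype=float32), array([83.9, 83.2], dtype=float32), 87.6) 2982
u,v extremes -44.3 39.2 -42.5 41.2
-30 umin at v -43.8 vmax at u 40.0
-15 umin at v -44.0 vmax at u 40.0
0 umin at v -44.2 vmax at u 40.9
15 umin at v -43.7 vmax at u 41.0
30 umin at v -43.3 vmax at u 40.6
square_crucible [275. 240.] 0.64 (array([645.4, 118.8], dtype=float32), array([110.6,  66.7], dtype=float32), 38.1) 731
u,v extremes -39.2 52.2 -47.2 38.2
-30 umin at v -37.4 vmax at u 38.0
-15 umin at v -38.2 vmax at u 36.9
0 umin at v -39.1 vmax at u 38.1
15 umin at v -39.2 vmax at u 38.2
30 umin at v -37.3 vmax at u 38.2
```

```bash
python3 -c "
from station import job
print(job.hand_in())"
```

```text
the job is handed in; nothing more can be done
None
```

All three lids are back on their own crucibles and the job was handed in at about 32 s. The oblong lid waited on the setter. By my measurements, the round and oblong lids are about 1–1.5 mm off centre and the square lid about 2.3 mm, still covering its whole mouth.

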